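# Snap open the green folding easel

### The job

Snap the green folding work easel fully open: lift its brass rail up and over the spring's dead centre so that the panel stands up against its stop, and let go of it. Leave the red easel folded flat, and leave the nickel-silver chimney stack standing where it is.

Things in the scene. Friction and masses are not known exactly. Their poses are not given: they have to be found in the camera images.
- green_easel (a joint): Hinge angle (rad): 0 = folded flat over its base (the start), 1.83 = fully open on its stop, leaning 15 degrees back past vertical. An over-centre spring pulls it shut below about 0.95 rad (dead centre, +-0.05) and snaps it open above; the first lift at the rail takes about 3 N, less later; the bar turns in the grip. The base (110 x 130 mm, 22 high) starts 60 mm behind the rail and is held fast.
- green_easel_rail (a point): Middle of the green easel's brass rail, the part to pinch: level round bar 12 mm thick, 86 mm clear between its side arms, 40 mm above the table when folded, with a 60 mm gap to the panel. It starts on the robot's side. Frame turns with the panel: y along the rail, x towards the hinge (parallel axis 160 mm off along +x, 40 mm above the table), z up when folded; opening swings it up and away.
- red_easel (a joint): Hinge angle (rad) of the other easel, the same in shape and spring but with a red panel and a steel rail; it is folded flat (0) and must stay so. It stands on the other side of the table's middle from the green one.
- chimney_mid (a point): Centre (42 mm up) of the loose nickel-silver chimney stack, 84 mm tall, 46 mm across its foot, standing upright on the table between the two easels; z is its axis.

How it is judged:
By the outcome, as a careful person would: the job done as asked, in the order asked, and still so for the second after the job is handed in, with the robot touching nothing.
It also fails if it takes over 38 s, if anything falls off the work surface, if the arm or the gripper's body presses on something with over 40 N, if the wrist force passes 120 N, or if a joint passes its speed limit or range.

### The arm

A 6-joint arm with a two-finger parallel gripper is mounted at the origin on the work surface. World frame = base frame: x ahead of the robot, y to its left, z up, the work surface at z = 0. Lengths are in m, angles in rad, forces in N, time in s.
With the tool pointing down it reaches from about 0.35 to 0.975 m from the base axis. Payload 4.9 kg.
Tool frame: the origin (TCP) lies at the very end of the fingers, on their centre line; the grasp point (between the pads) lies 19 mm behind it; z points along the fingers, y is the direction in which the jaws open and shut (so a half turn about z gives the same grasp; the last joint's range is limited). The gripper opens to 85 mm and grips with 20 to 120 N. Pads are 22 mm wide; open, the fingers measure 114 mm over their backs; the gripper's body (76 mm by 85 mm) begins 54 mm behind the grasp point. The pads swing forward as they close: fully open they stand 13 mm farther back than shut.
Start: joints at [-1.347, 0.053, 1.613, -0, 1.476, -0.119], TCP at [0.21, -0.589, 0.231] pointing down, gripper open.
Joint ranges: [-3.01, 3.01], [-1.01, 2.22], [0.06, 2.58], [-1.02, 4.17], [0.09, 2.62], [-3.14, 3.14]. Speed limits (rad/s): [2.57, 2.57, 3.14, 3.14, 3.14, 3.14].

### API

Orientations are given as [roll, pitch, yaw] about the fixed x, y, z axes, in that order (R = Rz(yaw) Ry(pitch) Rx(roll)).
In Python, from cell import robot gives the robot as it stands. The module is installed in compiled form; this text tells all that it offers.
- The arm moves only by the tool arm_command, never from a script. Its argument "deltas" is text: rows parted by semicolons, each of 7 numbers parted by spaces: the shift along the tool's x, y, z in m, then the turn, a rotation vector about the tool's x, y, z in degrees, then the opening, from 0 (shut) to 1 (fully open). In form: dx dy dz wx wy wz jaw; .... A call has 1 to 5 rows; each row is the pose to reach, as a shift and turn from the pose commanded when the call began, along the tool's axes at that moment; what a row does not reach only later rows make up. A row lasts 1/8 s, in which the tool goes at most 62.5 mm and 10.7 degrees, less where a joint would pass 70% of its speed; a pose out of reach is approached as far as the arm can. A call with a gripper value outside its range is refused whole. The fingers move at their own pace and stop on an object; the grip force is fixed at half the most. Time passes only in rows, so rows that repeat a pose let the fingers close. It gives the time, the measured TCP pose, the force and the opening at its end, in the units of the state.
- robot.state(): the state, without advancing time (a new reading comes with each control period).
- robot.snapshot(name): name is "scene" or "side" or "wrist"; returns a dict with "pixels" (480x640x3 uint8, red, green, blue), "fov_y" (degrees; the focal length in pixels is half the picture's height over the tangent of half this angle, whatever the lens; pixels are square), "cx", "cy" (the principal point, pixels), "extrinsics" (4x4, takes a point from camera to world coordinates); the wrist camera has in their place "tool_from_camera" (4x4, takes a point from camera to tool coordinates, whose origin is the TCP and whose axes are the flange's). Camera axes: x right, y down, z forward; pixel columns grow to the right and rows downward; lengths in m; the calibration is good to about 2 mm. A picture is of the moment at which its call begins: read the wrist's pose just before it. There is no depth.
- robot.hand_in(): hands the job in, once; it reports no verdict.
The state is a dict: "time_s": time; "q": joint angles; "joint_vel": joint speeds; "tau": joint torques, N m; "ee_pos": TCP position; "tool_rot": TCP orientation; "contact_force": force on the tool from outside, world axes, zero at the start; "torque": the same for the moment, N m; "opening": finger opening in m.
Only numpy, scipy, OpenCV 4.12 (cv2) and the standard library are available. Lean on these libraries where they do the work, as an engineer would, in place of code of your own. Each camera call takes 0.05 s, during which the arm holds its last target.

## Working session

There is one attempt and no reset: what is moved stays moved. The work goes in short steps, Python scripts to look and compute and a tool call to move; the robot and the scene stay as the last step left them, time stands still between calls to the robot, and variables do not carry over. Pictures are saved under pics/ and viewed, and the job is handed in when it is done.

Besides the shell and the picture viewer there is one more tool, called after "Request:" by a JSON object that holds its "op" and its "data". arm_command: Moves the arm, as the interface text tells. Its arguments: {"type":"object","properties":{"deltas":{"type":"string"}},"required":["deltas"]}

```bash
mkdir -p pics; python3 - <<'E'
from cell import robot
import cv2,numpy as np,pickle
print(robot.state())
for n in("scene","side","wrist"):
    s=robot.snapshot(n); pickle.dump(s,open(f"{n}0.pkl","wb"))
    cv2.imwrite(f"pics/{n}0.png",s["pixels"][:,:,::-1])
    print(n,{k:v for k,v in s.items() if k!="pixels"})
E
```

```text
{'time_s': 0.0, 'q': array([-1.34704409e+00,  5.33990066e-02,  1.61429262e+00, -2.36477474e-05,
        1.47600169e+00, -1.18973070e-01]), 'joint_vel': array([-0.00038131, -0.00138387, -0.00016755, -0.0010023 ,  0.00013717,
        0.00256867]), 'tau': array([ 1.74127992e-03, -3.93678653e+01, -3.70177746e+01, -3.31151682e-05,
        6.99217970e-03,  1.71772604e-05]), 'ee_pos': array([ 0.20990502, -0.58803506,  0.23003772]), 'tool_rot': array([-3.13950405e+00, -2.25962006e-04,  3.42727337e-01]), 'contact_force': array([ 1.14860705, -0.05639727,  0.62854335]), 'torque': array([-0.01264689, -0.00584809, -0.02499848]), 'opening': 0.08509802188036245}
scene {'fov_y': 45.08522729352906, 'cx': 326.46901185400407, 'cy': 239.36565736386675, 'extrinsics': array([[ 0.21355869,  0.55994548, -0.80053341,  1.42027253],
       [ 0.97689422, -0.12943707,  0.17006979, -0.21776247],
       [-0.00838889, -0.81835634, -0.57464991,  0.67795743],
       [ 0.        ,  0.        ,  0.        ,  1.        ]])}
side {'fov_y': 51.72384263518806, 'cx': 313.59150624855437, 'cy': 242.91890424628795, 'extrinsics': array([[-0.99954058,  0.00396741,  0.03004823,  0.50808672],
       [-0.02082534,  0.63041165, -0.77598161,  0.62445919],
       [-0.02202139, -0.77625087, -0.6300394 ,  0.61727396],
       [ 0.        ,  0.        ,  0.        ,  1.        ]])}
wrist {'fov_y': 71.70113023812561, 'cx': 315.8697114743748, 'cy': 241.8907697850649, 'tool_from_camera': array([[ 1.37784491e-05, -9.47626832e-01, -3.19379692e-01,
         8.19396579e-02],
       [ 9.99999611e-01,  2.94611138e-04, -8.30995151e-04,
         8.72880982e-04],
       [ 8.81566116e-04, -3.19379556e-01,  9.47626468e-01,
        -1.44146469e-01],
       [ 0.00000000e+00,  0.00000000e+00,  0.00000000e+00,
         1.00000000e+00]])}
```

View pics/scene0.png

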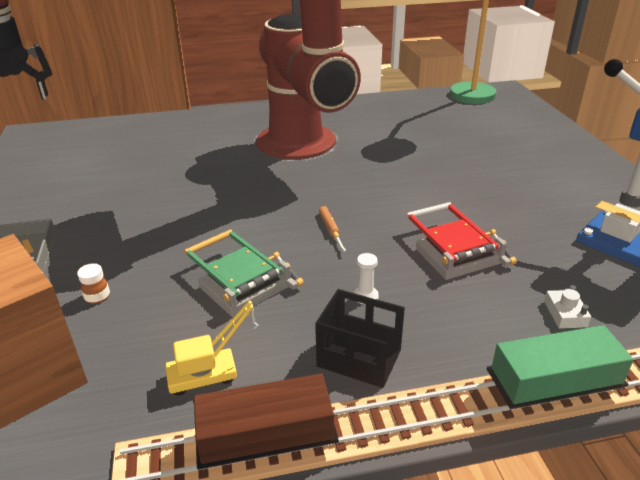

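View pics/side0.png

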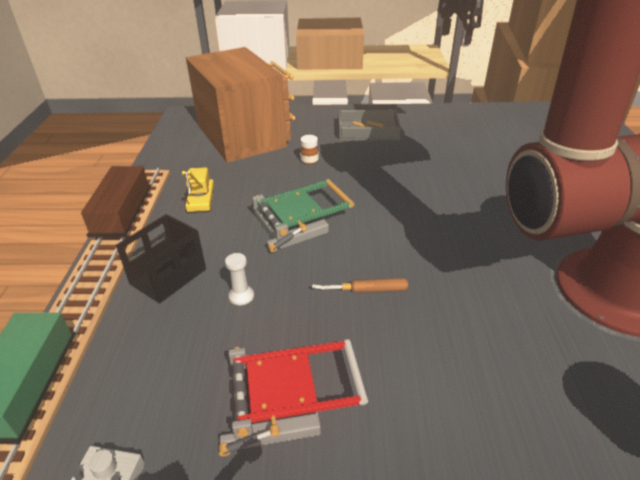

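View pics/wrist0.png

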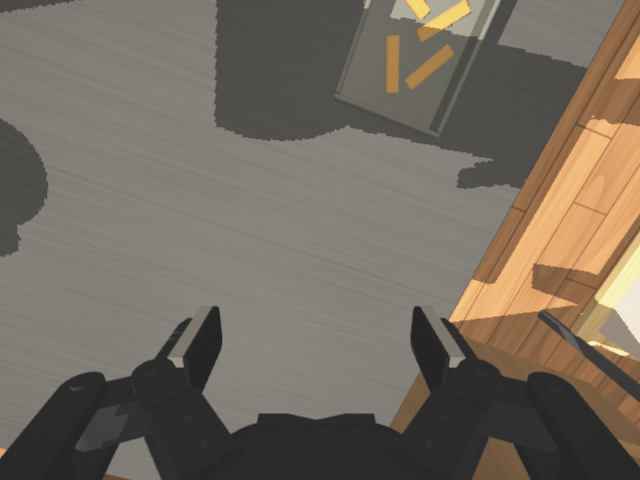

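The scene view shows the green easel with its brass rail at about (190–230, 235–247). In the side view the rail runs about (330,184)–(352,205). The red easel is at about (450,240) in the scene view, and the chimney is at about (367,280).

```bash
cat > h.py <<'E'
import numpy as np,cv2,pickle
def ray(s,u,v,T=None):
    f=240/np.tan(np.radians(s["fov_y"]/2)); T=s["extrinsics"] if T is None else T
    d=T[:3,:3]@np.array([(u-s["cx"])/f,(v-s["cy"])/f,1]); return T[:3,3],d/np.linalg.norm(d)
def plane(s,u,v,z,T=None):
    o,d=ray(s,u,v,T); return o+d*(z-o[2])/d[2]
def tri(r1,r2):
    o1,d1=r1;o2,d2=r2
    A=np.stack([d1,-d2],1); t=np.linalg.lstsq(A,o2-o1,rcond=None)[0]
    p,q=o1+d1*t[0],o2+d2*t[1]; return (p+q)/2,np.linalg.norm(p-q)
E
python3 - <<'E'
from h import *
boxes={"scene":(180,225,240,262),"side":(318,172,362,214)}
R={}
for n,(a,b,c,d) in boxes.items():
    s=pickle.load(open(n+"0.pkl","rb")); p=s["pixels"]
    hsv=cv2.cvtColor(p,cv2.COLOR_RGB2HSV)
    m=cv2.inRange(hsv,(10,110,110),(30,255,255)); k=np.zeros_like(m);k[b:d,a:c]=m[b:d,a:c]
    nl,lab,st,_=cv2.connectedComponentsWithStats(k); i=1+np.argmax(st[1:,4]); k=(lab==i)
    v,u=np.nonzero(k); pts=np.stack([u,v],1).astype(np.float32)
    (cx,cy),wh,an=cv2.minAreaRect(pts); bx=cv2.boxPoints(((cx,cy),wh,an))
    e=sorted(range(4),key=lambda j:np.linalg.norm(bx[j]-bx[(j+1)%4]))[:2]
    E=[(bx[j]+bx[(j+1)%4])/2 for j in e]; E.sort(key=lambda q:q[0])
    print(n,len(u),(cx,cy),wh,E)
    W=[plane(s,*q,.04) for q in E]; print(W,np.linalg.norm(W[0]-W[1]),"mid",(W[0]+W[1])/2)
    R[n]=(s,E,(cx,cy))
    im=p[b-20:d+70,a-20:c+90,::-1]
    im=im.copy(); cv2.imwrite(f"pics/{n}_crop.png",cv2.resize(im,None,fx=4,fy=4,interpolation=cv2.INTER_CUBIC))
print("tri mid",tri(ray(R["scene"][0],*R["scene"][2]),ray(R["side"][0],*R["side"][2])))
for i,j in((0,0),(1,1),(0,1),(1,0)): print(i,j,tri(ray(R["scene"][0],*R["scene"][1][i]),ray(R["side"][0],*R["side"][1][j])))
sc=R["scene"][0];sd=R["side"][0]
print("chimney top",tri(ray(sc,367,261),ray(sd,236,262)), "foot",plane(sc,367,294,.003),plane(sd,240,295,.003))
E
```

```text
scene 285 (208.20620727539062, 241.9639434814453) (6.193612098693848, 51.37651824951172) [array([184.73198, 252.39694], dtype=float32), array([231.68044, 231.53094], dtype=float32)]
[array([ 0.5133029 , -0.29582433,  0.04      ]), array([ 0.46350327, -0.20451648,  0.04      ])] 0.1040054180792383 mid [ 0.48840308 -0.25017041  0.04      ]
side 180 (339.3541259765625, 192.6862335205078) (36.752685546875, 5.311577320098877) [array([325.97247, 180.09174], dtype=float32), array([352.73578, 205.28073], dtype=float32)]
[array([ 0.51302218, -0.30478249,  0.04      ]), array([ 0.45841825, -0.2075877 ,  0.04      ])] 0.11148280444215608 mid [ 0.48572021 -0.25618509  0.04      ]
tri mid (array([ 0.4856148 , -0.2522393 ,  0.03956171]), np.float64(0.0035503117276167694))
0 0 (array([ 0.51402005, -0.29666937,  0.04282718]), np.float64(0.004292358999743698))
1 1 (array([ 0.45946787, -0.20541829,  0.03940522]), np.float64(0.003966133419690587))
0 1 (array([ 0.44937046, -0.29770961, -0.01374977]), np.float64(0.016404762474728215))
1 0 (array([ 0.51788699, -0.21028362,  0.08772983]), np.float64(0.021488966704915218))
chimney top (array([0.66208085, 0.01266074, 0.07885102]), np.float64(0.003341790546634141)) foot [0.66247935 0.016322   0.003     ] [0.66333045 0.011791   0.003     ]
```

```bash
ls pics; python3 -c "
import cv2;print(cv2.imread('pics/side_crop.png').shape)"
```

```text
scene0.png
scene_crop.png
side0.png
side_crop.png
wrist0.png
(528, 616, 3)
```

```bash
cat >> h.py <<'E'
from scipy.spatial.transform import Rotation as Ro
def delta(p,rpy,tp,trpy):
    R=Ro.from_euler("xyz",rpy); T=Ro.from_euler("xyz",trpy)
    return np.round(R.inv().apply(np.array(tp)-p),4), np.round((R.inv()*T).as_rotvec(degrees=True),2)
E
python3 - <<'E'
from h import *
s=pickle.load(open("scene0.pkl","rb")); sd=pickle.load(open("side0.pkl","rb"))
def proj(s,P):
    T=np.linalg.inv(s["extrinsics"]);c=T[:3,:3]@P+T[:3,3];f=240/np.tan(np.radians(s["fov_y"]/2));return c[:2]/c[2]*f+[s["cx"],s["cy"]]
h=np.array([.487,-.252,.04])+.16*np.array([.873,.488,0])
for k in(-.05,0,.05):
    P=h+k*np.array([-.488,.873,0]);print(P,proj(s,P),proj(sd,P))
print(delta([.21,-.588,.231],[np.pi,0,.343],[.487,-.252,.2],[np.pi,0,2.08]))
E
```

```text
[ 0.65108 -0.21757  0.04   ] [233.04909595 293.12750529] [258.97297429 203.09966225]
[ 0.62668 -0.17392  0.04   ] [256.98560036 280.62876736] [268.83794071 215.46084373]
[ 0.60228 -0.13027  0.04   ] [279.67683186 268.78026389] [279.419937   228.72049117]
(array([ 0.3739, -0.2233,  0.031 ]), array([  0.  ,   0.  , -99.52]))
```

View pics/scene_crop.png

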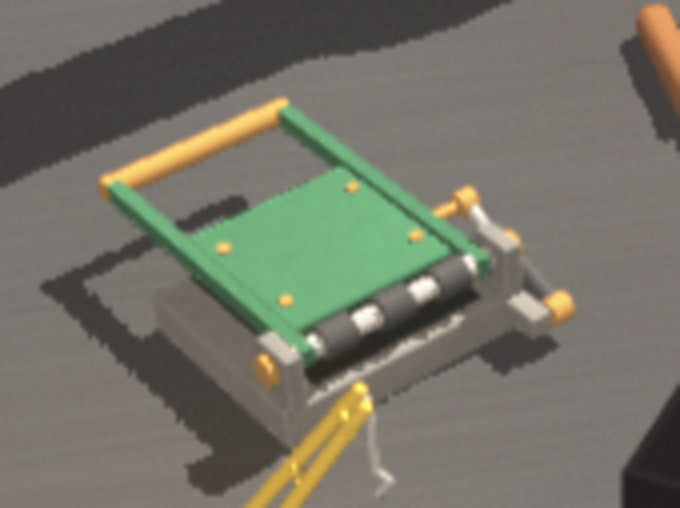

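The crop shows the rail, arms and hinge knuckles where the predicted pixels put them: hinge centre at about (257,281). The measurement holds, so I'm moving above the rail.

Request:
{"op": "arm_command", "data": {"deltas": "0.374 -0.223 0.031 0 0 -99.5 1; 0.374 -0.223 0.031 0 0 -99.5 1; 0.374 -0.223 0.031 0 0 -99.5 1; 0.374 -0.223 0.031 0 0 -99.5 1; 0.374 -0.223 0.031 0 0 -99.5 1"}}

```text
time_s: 0.78
ee_pos: [0.4094, -0.3465, 0.2088]
tool_rot: [3.142, -0.0, 1.286]
contact_force: [-0.0, -0.9, -0.9]
opening: 0.0852
```

```bash
python3 - <<'E'
from h import *
from cell import robot
s=robot.state();print(s["ee_pos"],s["tool_rot"],s["time_s"])
print(delta([.4094,-.3465,.2088],[np.pi,0,1.286],[.487,-.252,.2],[np.pi,0,2.08]))
E
```

```text
[ 0.40941601 -0.34647321  0.20875686] [ 3.14153864e+00 -4.89789927e-05  1.28615016e+00] 0.775
(array([0.1125, 0.0479, 0.0088]), array([  0.  ,   0.  , -45.49]))
```

Request:
{"op": "arm_command", "data": {"deltas": "0.112 0.048 0.009 0 0 -45.5 0.6; 0.112 0.048 0.009 0 0 -45.5 0.6; 0.112 0.048 0.009 0 0 -45.5 0.6; 0.112 0.048 0.009 0 0 -45.5 0.6; 0.112 0.048 0.009 0 0 -45.5 0.6"}}

```text
time_s: 1.4
ee_pos: [0.4866, -0.2542, 0.1996]
tool_rot: [-3.141, -0.001, 2.077]
contact_force: [0.5, -0.6, 0.3]
opening: 0.0515
```

```bash
python3 - <<'E'
from h import *
from cell import robot
st=robot.state();s=robot.snapshot("wrist"); s2=robot.state()
print(st["ee_pos"],st["tool_rot"],s2["ee_pos"],s2["tool_rot"],s2["q"],s2["contact_force"],s2["opening"])
pickle.dump((st,s),open("wrist1.pkl","wb")); cv2.imwrite("pics/wrist1.png",s["pixels"][:,:,::-1])
E
```

```text
[ 0.48659074 -0.25421321  0.19962715] [-3.14114368e+00 -7.73846085e-04  2.07741891e+00] [ 0.48655034 -0.25435364  0.19969121] [-3.14126046e+00 -6.76160280e-04  2.07728473e+00] [-6.17256887e-01 -1.06884061e-01  1.82260222e+00 -7.31695152e-06
  1.42662782e+00 -1.12374435e+00] [-0.16925923  0.20595937 -0.20858822] 0.05158754848237116
```

View pics/wrist1.png

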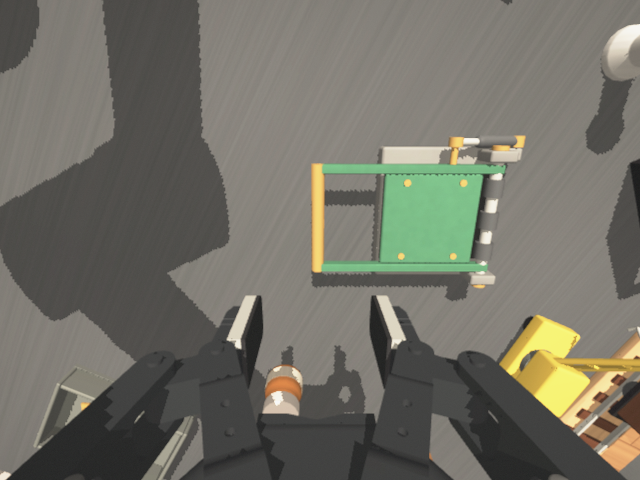

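The wrist view shows the rail at u≈318, v 163–272, nearly square to the jaws' opening direction. The hinge is at u≈490.

```bash
python3 - <<'E'
from h import *
st,s=pickle.load(open("wrist1.pkl","rb"))
A=np.eye(4);A[:3,:3]=Ro.from_euler("xyz",st["tool_rot"]).as_matrix();A[:3,3]=st["ee_pos"];T=A@s["tool_from_camera"]
hsv=cv2.cvtColor(s["pixels"],cv2.COLOR_RGB2HSV);m=cv2.inRange(hsv,(12,120,110),(28,255,255))
k=np.zeros_like(m);k[155:280,306:332]=m[155:280,306:332]
v,u=np.nonzero(k);print(len(u),u.min(),u.max(),v.min(),v.max())
f=np.polyfit(v,u,1); lo,hi=v.min(),v.max()
E=[plane(s,np.polyval(f,y),y,.04,T) for y in(lo,hi)]
d=E[0]-E[1];print(E,np.linalg.norm(d),"mid",(E[0]+E[1])/2,"yaw rail y",np.arctan2(-d[0],d[1]))
print("hinge ends",plane(s,498,172,.04,T),plane(s,486,268,.04,T))
E
```

```text
1256 312 324 164 272
[array([ 0.46174138, -0.20747033,  0.04      ]), array([ 0.51273408, -0.29930102,  0.04      ])] 0.10503870632626289 mid [ 0.48723773 -0.25338568  0.04      ] yaw rail y 0.5068958750025154
hinge ends [ 0.60736595 -0.13469751  0.04      ] [ 0.65664952 -0.21443437  0.04      ]
```

Request:
{"op": "arm_command", "data": {"deltas": "0.001 0.001 0.06 0 0 0 0.6; 0.001 0.001 0.11 0 0 0 0.6; 0.001 0.001 0.15 0 0 0 0.6; 0.001 0.001 0.175 0 0 0 0.6; 0.001 0.001 0.175 0 0 0 0.6"}}

```text
time_s: 2.08
ee_pos: [0.485, -0.252, 0.0224]
tool_rot: [-3.139, -0.005, 2.074]
contact_force: [-0.5, -0.1, -0.1]
opening: 0.0515
```

Request:
{"op": "arm_command", "data": {"deltas": "0 0 0 0 0 0 0; 0 0 0 0 0 0 0; 0 0 0 0 0 0 0; 0 0 0 0 0 0 0; 0 0 0 0 0 0 0"}}

```text
time_s: 2.7
ee_pos: [0.4883, -0.2541, 0.0271]
tool_rot: [3.14, 0.003, 2.074]
contact_force: [-0.3, 0.5, 6.5]
opening: 0.0101
```

```bash
python3 - <<'E'
from h import *
from cell import robot
st=robot.state();s=robot.snapshot("wrist")
print(st)
cv2.imwrite("pics/wrist2.png",s["pixels"][:,:,::-1])
# arc plan
x=np.array([np.cos(.507),np.sin(.507),0]);R=Ro.from_euler("xyz",[np.pi,0,2.078])
for th in np.arange(0,1.84,.1):
    d=.16*((1-np.cos(th))*x+np.sin(th)*np.array([0,0,1])); print(round(th,2),np.round(R.inv().apply(d),4))
E
```

```text
{'time_s': 2.7, 'q': array([-6.15198782e-01,  9.41772665e-02,  1.93539063e+00,  1.52518153e-04,
        1.10891257e+00, -1.11882252e+00]), 'joint_vel': array([-0.00037599,  0.00134706,  0.00103933,  0.00170608,  0.00154925,
       -0.00022344]), 'tau': array([-1.75571744e-01, -3.20747817e+01, -2.86537492e+01, -7.87653029e-02,
       -2.78724153e-01, -3.19362385e-03]), 'ee_pos': array([ 0.48826793, -0.2541471 ,  0.02711505]), 'tool_rot': array([3.14011042e+00, 2.73994806e-03, 2.07435028e+00]), 'contact_force': array([-0.33082209,  0.541196  ,  6.52140456]), 'torque': array([ 0.11005727,  0.04261167, -0.01503828]), 'opening': 0.01012525547032151}
0.0 [0. 0. 0.]
0.1 [-0.      0.0008 -0.016 ]
0.2 [-0.      0.0032 -0.0318]
0.3 [-0.      0.0071 -0.0473]
0.4 [-0.      0.0126 -0.0623]
0.5 [-0.      0.0196 -0.0767]
0.6 [-0.      0.0279 -0.0903]
0.7 [-0.      0.0376 -0.1031]
0.8 [-0.      0.0485 -0.1148]
0.9 [-0.      0.0605 -0.1253]
1.0 [-0.      0.0736 -0.1346]
1.1 [-0.      0.0874 -0.1426]
1.2 [-0.      0.102  -0.1491]
1.3 [-0.      0.1172 -0.1542]
1.4 [-0.      0.1328 -0.1577]
1.5 [-0.      0.1487 -0.1596]
1.6 [-0.      0.1647 -0.1599]
1.7 [-0.      0.1806 -0.1587]
1.8 [-0.      0.1964 -0.1558]
```

View pics/wrist2.png

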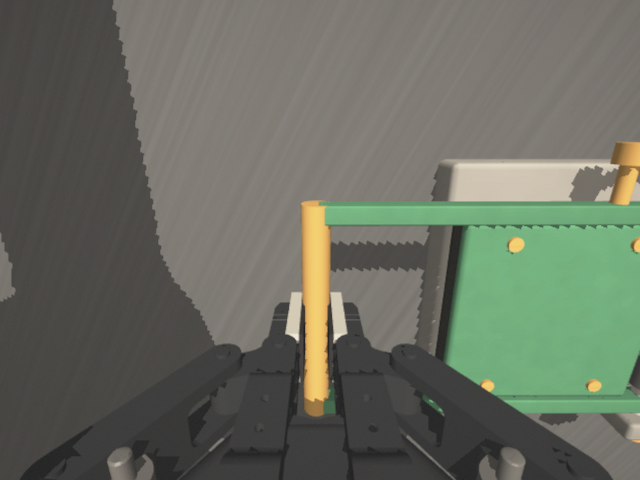

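The wrist view shows the brass bar held between the pads at about (316, 310–400), opening 10 mm. I'll lift along the arc.

Request:
{"op": "arm_command", "data": {"deltas": "0 0.001 -0.016 0 0 0 0; 0 0.003 -0.032 0 0 0 0; 0 0.007 -0.047 0 0 0 0; 0 0.013 -0.062 0 0 0 0; 0 0.020 -0.077 0 0 0 0"}}

```text
time_s: 3.38
ee_pos: [0.5034, -0.2456, 0.1022]
tool_rot: [-3.137, 0.003, 2.075]
contact_force: [0.4, -7.5, -3.7]
opening: 0.0096
```

```bash
python3 - <<'E'
from h import *
from cell import robot
st=robot.state();s=robot.snapshot("wrist")
print(st)
cv2.imwrite("pics/wrist3.png",s["pixels"][:,:,::-1])
E
```

```text
{'time_s': 3.375, 'q': array([-0.5840547 ,  0.01505537,  1.87557995, -0.00572096,  1.25069276,
       -1.08606431]), 'joint_vel': array([ 0.0887013 , -0.07005495, -0.14650746,  0.018042  ,  0.20467523,
        0.0883353 ]), 'tau': array([  3.33561391, -36.4083159 , -34.25166965,   2.03514889,
         0.44047653,  -0.05647976]), 'ee_pos': array([ 0.5033902 , -0.24560585,  0.1022482 ]), 'tool_rot': array([-3.13690846e+00,  2.76036637e-03,  2.07461188e+00]), 'contact_force': array([ 0.36449114, -7.52952151, -3.72739163]), 'torque': array([-1.37606513,  0.48289036,  0.02705449]), 'opening': 0.009594999852006018}
```

View pics/wrist3.png

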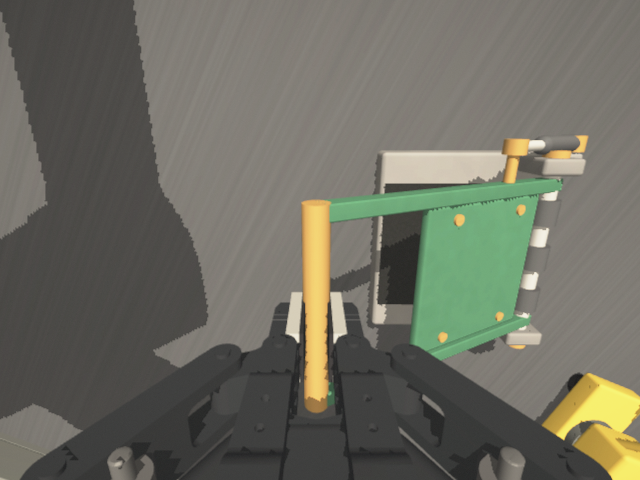

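The view shows the panel lifted at about 0.5 rad and the bar still held. Carrying on.

Request:
{"op": "arm_command", "data": {"deltas": "-0.001 0.008 -0.014 0 0 0 0; -0.001 0.018 -0.026 0 0 0 0; -0.001 0.029 -0.038 0 0 0 0; -0.001 0.041 -0.049 0 0 0 0; -0.001 0.054 -0.058 0 0 0 0"}}

```text
time_s: 4.05
ee_pos: [0.5487, -0.2209, 0.1637]
tool_rot: [-3.13, -0.001, 2.074]
contact_force: [-20.2, -1.2, 20.5]
opening: 0.0096
```

```bash
python3 - <<'E'
from h import *
from cell import robot
st=robot.state()
print(st["ee_pos"],st["tool_rot"],st["contact_force"],st["opening"],st["torque"])
E
```

```text
[ 0.54873463 -0.2208563   0.16374475] [-3.12992176e+00 -8.25143409e-04  2.07377553e+00] [-20.24894708  -1.2183922   20.54461464] 0.009553750096440624 [-0.36888306  3.61769596 -0.01197551]
```

Request:
{"op": "arm_command", "data": {"deltas": "0 0.002 -0.007 0 0 0 0; 0.0005 0.014 -0.015 0 0 0 0; 0.0005 0.0285 -0.0215 0 0 0 0"}}

```text
time_s: 4.42
ee_pos: [0.5776, -0.2047, 0.1829]
tool_rot: [-3.141, 0.001, 2.074]
contact_force: [-0.3, -1.3, 3.0]
opening: 0.009
```

```bash
python3 - <<'E'
from h import *
from cell import robot
st=robot.state();s=robot.snapshot("wrist");sc=robot.snapshot("scene")
print(st["ee_pos"],st["tool_rot"],st["contact_force"],st["opening"],st["torque"])
cv2.imwrite("pics/wrist4.png",np.hstack([cv2.resize(s["pixels"],(400,300)),cv2.resize(sc["pixels"][100:400,100:500],(400,300))])[:,:,::-1])
E
```

```text
[ 0.57757874 -0.20466762  0.18291627] [-3.14077320e+00  1.25574960e-03  2.07396679e+00] [-0.28585161 -1.25236784  3.04467532] 0.009004652828970033 [-0.46445272  0.50652533  0.01621007]
```

View pics/wrist4.png

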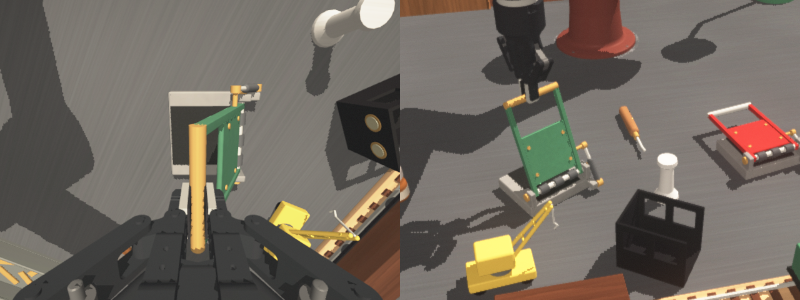

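The panel is upright, around 1.2 rad, the forces are small and the bar is still held. Continuing to the stop.

Request:
{"op": "arm_command", "data": {"deltas": "0 0.015 -0.005 0 0 0 0; 0 0.031 -0.0085 0 0 0 0; 0 0.047 -0.0105 0 0 0 0; 0 0.063 -0.011 0 0 0 0; 0 0.079 -0.0095 0 0 0 0"}}

```text
time_s: 5.15
ee_pos: [0.6476, -0.1652, 0.1914]
tool_rot: [3.14, -0.0, 2.074]
contact_force: [0.2, -1.5, 4.2]
opening: 0.0095
```

```bash
python3 - <<'E'
from h import *
from cell import robot
st=robot.state();s=robot.snapshot("wrist");sc=robot.snapshot("scene")
print(st["ee_pos"],st["tool_rot"],st["contact_force"],st["opening"],st["torque"])
cv2.imwrite("pics/wrist5.png",np.hstack([cv2.resize(s["pixels"],(400,300)),cv2.resize(sc["pixels"][100:400,100:500],(400,300))])[:,:,::-1])
E
```

```text
[ 0.64757756 -0.16523333  0.1914404 ] [ 3.14020379e+00 -2.24773208e-04  2.07421307e+00] [ 0.18332227 -1.51465433  4.16869086] 0.00949719909879963 [-0.38961368  0.53016973 -0.16902087]
```

View pics/wrist5.png

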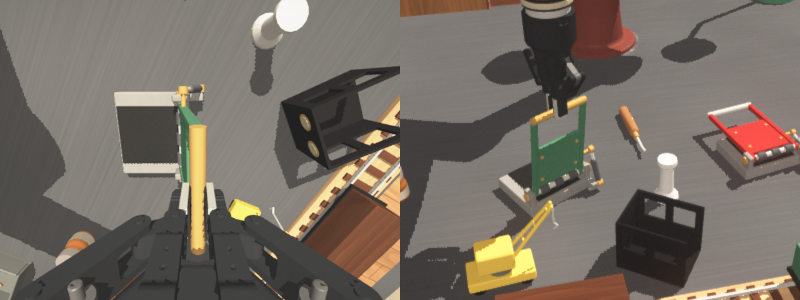

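Request:
{"op": "arm_command", "data": {"deltas": "0 0.008 0.001 0 0 0 0; 0 0.015 0.002 0 0 0 0; 0 0.018 0.003 0 0 0 0; 0 0.018 0.003 0 0 0 0"}}

```text
time_s: 5.75
ee_pos: [0.662, -0.1578, 0.1878]
tool_rot: [-3.141, 0.0, 2.074]
contact_force: [2.4, -4.0, 1.1]
opening: 0.0095
```

```bash
python3 - <<'E'
from h import *
from cell import robot
st=robot.state()
print(st["ee_pos"],st["tool_rot"],st["contact_force"],st["opening"],st["torque"])
E
```

```text
[ 0.66197995 -0.1578002   0.18781382] [-3.14093990e+00  2.81596078e-04  2.07443502e+00] [ 2.36293979 -4.04726361  1.06132273] 0.0094742462334569 [-0.89657646  0.02469422  0.22358212]
```

Request:
{"op": "arm_command", "data": {"deltas": "0 0 0 0 0 0 0.6; 0 0 0 0 0 0 0.6; 0 0 0 0 0 0 0.6; 0 0 0 0 0 0 0.6"}}

```text
time_s: 6.25
ee_pos: [0.6617, -0.1572, 0.1878]
tool_rot: [-3.141, -0.001, 2.074]
contact_force: [0.7, -0.4, 0.3]
opening: 0.0511
```

```bash
python3 - <<'E'
from h import *
from cell import robot
st=robot.state();s=robot.snapshot("wrist");sc=robot.snapshot("side")
print(st["ee_pos"],st["contact_force"],st["opening"])
cv2.imwrite("pics/wrist6.png",np.hstack([cv2.resize(s["pixels"],(400,300)),cv2.resize(sc["pixels"][100:400,150:550],(400,300))])[:,:,::-1])
E
```

```text
[ 0.66171371 -0.15722729  0.18776651] [ 0.68644331 -0.37921578  0.31691498] 0.05107683673906337
```

View pics/wrist6.png

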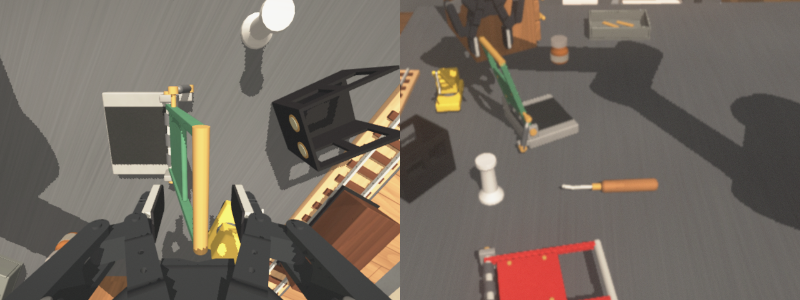

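The bar is free between the open pads and the panel leans back past vertical. The chimney is standing. I'll rise straight up.

Request:
{"op": "arm_command", "data": {"deltas": "0 0 -0.03 0 0 0 0.6; 0 0 -0.07 0 0 0 0.6; 0 0 -0.12 0 0 0 0.6; 0 0 -0.15 0 0 0 0.6; 0 0 -0.15 0 0 0 0.6"}}

```text
time_s: 6.98
ee_pos: [0.6632, -0.1579, 0.3425]
tool_rot: [3.137, 0.005, 2.074]
contact_force: [0.6, -0.3, 0.1]
opening: 0.0512
```

```bash
python3 - <<'E'
from h import *
from cell import robot
st=robot.state();s=robot.snapshot("scene");sd=robot.snapshot("side")
print(st["ee_pos"],st["contact_force"],st["opening"],st["time_s"])
pickle.dump(s,open("scene9.pkl","wb"));pickle.dump(sd,open("side9.pkl","wb"))
cv2.imwrite("pics/scene9.png",s["pixels"][:,:,::-1]);cv2.imwrite("pics/side9.png",sd["pixels"][:,:,::-1])
for n in("scene","side"):
    a=pickle.load(open(n+"0.pkl","rb"))["pixels"];b=pickle.load(open(n+"9.pkl","rb"))["pixels"]
    for nm,bx in {"scene":{"chim":(350,250,385,298),"red":(405,200,515,275)},"side":{"chim":(222,250,258,306),"red":(215,335,370,460)}}[n].items():
        x,y,X,Y=bx; print(n,nm,(np.abs(a[y:Y,x:X].astype(int)-b[y:Y,x:X]).max(2)>40).mean())
E
```

```text
[ 0.663179   -0.15788238  0.34250086] [ 0.57169528 -0.27810966  0.12432268] 0.05121892768182992 6.975
scene chim 0.0
scene red 0.0
side chim 0.0
side red 0.0
```

View pics/scene9.png

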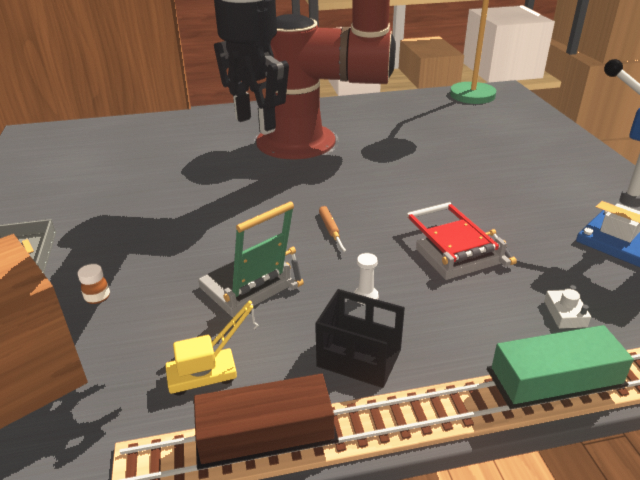

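View pics/side9.png

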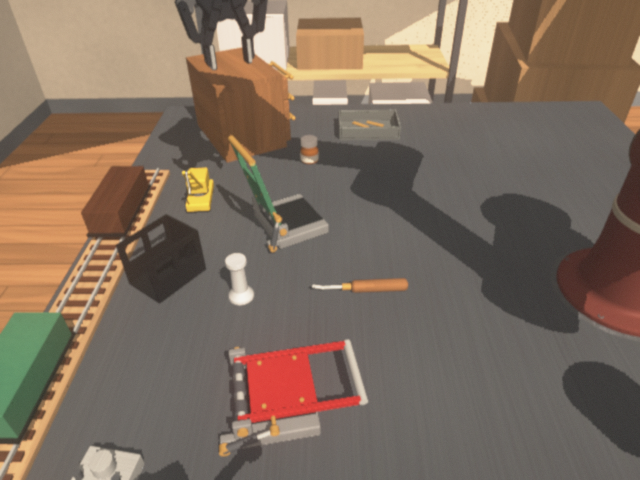

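Both views show the panel standing open, with its rail at about (265,216) in the scene view and (241,150) in the side view. The arm is clear of it. I'll measure the hinge angle before handing in.

```bash
python3 - <<'E'
from h import *
C=[]
for n,(x,y,X,Y) in {"scene":(230,198,300,234),"side":(222,132,258,166)}.items():
    s=pickle.load(open(n+"9.pkl","rb"));m=cv2.inRange(cv2.cvtColor(s["pixels"],cv2.COLOR_RGB2HSV),(10,110,110),(30,255,255))
    k=np.zeros_like(m);k[y:Y,x:X]=m[y:Y,x:X];nl,l,st,_=cv2.connectedComponentsWithStats(k);i=1+np.argmax(st[1:,4])
    v,u=np.nonzero(l==i);c,wh,_=cv2.minAreaRect(np.stack([u,v],1).astype(np.float32));print(n,c,wh);C.append(ray(s,*c))
p,g=tri(*C);h=np.array([.487,-.253,.04])+.16*np.array([.874,.486,0]);d=p-h
a=d@np.array([.874,.486,0]);print(p,g,"r",np.hypot(a,d[2]),"angle",np.arctan2(d[2],-a))
from cell import robot
if abs(np.arctan2(d[2],-a)-1.83)<.1: print(robot.hand_in())
E
```

```text
scene (264.7806701660156, 216.12368774414062) (7.796928882598877, 61.417911529541016)
side (236.46409606933594, 153.3176727294922) (39.02294158935547, 24.082731246948242)
[ 0.66848016 -0.15298531  0.19409681] 0.0060752391193719425 r 0.16116619822782352 angle 1.868078815166938
the job is handed in; nothing more can be done
None
```

The green easel is fully open and free of the gripper, and I have handed the job in. I pinched the brass rail, swung it over the spring's dead centre along the hinge arc up to the stop, opened the jaws, and rose straight up clear. It took about 7 s of the 38 s allowed.

**Hinge angle:** measuring the rail from both camera views gave about 1.87 rad and a 161 mm radius, against the expected 1.83 rad and 160 mm. The side-view colour mask caught something besides the rail (24 px wide for a thin bar) and the two rays missed each other by 6 mm. Treat the angle as roughly ±0.05 rad. The pictures show the panel leaning back past vertical.

**Red easel and chimney:** no pixels changed in either camera view, so both are where they were. The wrist force was near zero at the end.

**Force during the lift:** near dead centre my arc ran a few millimetres too close to the hinge and the wrist force reached about 29 N at a reading. I corrected the path and it dropped to about 3 N.

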